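# Bring a small engine just over compression and brake it

## Robot

A 6-joint arm with a two-finger parallel gripper is mounted at the origin on the work surface. World frame = base frame: x ahead of the robot, y to its left, z up, the work surface at z = 0. Lengths are in mm, angles in rad, forces in N, time in s.
With the tool pointing down it reaches from about 300 to 875 mm from the base axis. Payload 4.2 kg.
Tool frame: the origin (TCP) lies midway between the tips of the shut fingers; the grasp point (between the pads) lies 19 mm behind it; z points along the fingers, y is the direction in which the jaws open and shut (so a half turn about z gives the same grasp; the last joint's range is limited). The gripper opens to 85 mm and grips with 20 to 120 N. Pads are 22 mm wide; open, the fingers measure 114 mm over their backs; the gripper's body (76 mm by 85 mm) begins 54 mm behind the grasp point. The pads swing forward as they close: fully open they stand 13 mm farther back than shut.
Start: joints at [1.259, 0.32, 1.565, -0, 1.257, -0.02], TCP at [165.416, 550.71, 205.138] pointing down, gripper open.
Joint ranges: [-3.11, 3.11], [-0.84, 2.01], [0.21, 2.61], [-1.34, 4.49], [0.05, 2.63], [-2.56, 2.56]. Speed limits (rad/s): [2.57, 2.57, 3.14, 3.14, 3.14, 3.14].

## Interface

Orientations are given as a 3x3 rotation matrix whose columns are the frame's x, y, z axes.
In Python, from plant import manip gives the robot as it stands.
- The arm moves only by the shell command python3 -m jog 'ROWS' [FORCE]. ROWS is JSON, a list of rows, each a list of 7 numbers: the shift along the tool's x, y, z in m, then the turn, a rotation vector about the tool's x, y, z in rad, then the closure, from 0 (fully open) to 1 (shut). A call has 1 to 20 rows; each row is the pose to reach, as a shift and turn from the pose commanded when the call began, along the tool's axes at that moment; what a row does not reach only later rows make up. A row lasts 1/10 s, in which the tool goes at most 50 mm and 8.59 degrees, less where a joint would pass 70% of its speed; a pose out of reach is approached as far as the arm can. A call with a gripper value outside its range is refused whole. The fingers move at their own pace and stop on an object; FORCE is the grip in N (left out, the last holds). Time passes only in rows, so rows that repeat a pose let the fingers close. It gives the time, the measured TCP pose, the force and the opening at its end, in the units of the state.
- manip.get_obs(): the state, without advancing time (a new reading comes with each control period).
- manip.get_image(name): name is "scene" or "top" or "wrist"; returns the picture (420x560x3 uint8, blue, green, red); there is no depth.
- manip.camera_info(name): a dict with "fovy" (degrees; the focal length in pixels is half the picture's height over the tangent of half this angle, whatever the lens; pixels are square), "cx", "cy" (the principal point, pixels), "origin" and "attitude" of the camera in the world; the wrist camera has in their place "tool_from_camera" (4x4, takes a point from camera to tool coordinates, whose origin is the TCP and whose axes are the flange's). Camera axes: x right, y down, z forward; pixel columns grow to the right and rows downward; lengths in mm; the calibration is good to about 2 mm. A picture is of the moment at which its call begins: read the wrist's pose just before it. camera_info takes no time and is no camera call.
- manip.close_job(): hands the job in, once; it reports no verdict.
The state is a dict: "clock": time; "qpos": joint angles; "dq": joint speeds; "joint_efforts": joint torques, N m; "tool_pos": TCP position; "tool_rot": TCP orientation; "ft_force": force on the tool from outside, world axes, zero at the start; "torque": the same for the moment, N m; "width": finger opening in mm.
Only numpy, scipy, OpenCV 4.12 (cv2) and the standard library are available. Lean on these libraries where they do the work, as an engineer would, in place of code of your own. Each camera call takes 0.05 s, during which the arm holds its last target. There are 200 camera calls.

## Task

Set this bench engine up for its valve check: swing the brake lever off, then take the black knob on the flywheel and turn it clockwise (seen from above) against the compression, keeping hold, until you feel the resistance peak and give way, and stop just past it, with the tell-tale pin standing out about 10 mm and not run on. Then swing the brake lever back on, shoe against the rim, let go, and leave the things around the engine where they are.

Things in the scene. Friction and masses are not known exactly. Their poses are not given: they have to be found in the camera images.
- engine: Small vertical-shaft engine on the bench, finned cylinder along its own +x; origin on the flywheel's axis at bench level. Compression pushes back at the knob by up to 6 N, some 0.8 rad before dead centre, fades to 0 at dead centre, then pushes the wheel on; friction adds about 5 N while turning, little once stopped. Let go near the peak it springs back; over 0.4 rad past dead centre it runs on
- flywheel: Dark steel disc lying flat on top of the engine, 190 mm across, 30 mm thick; origin on its upright axis at its underside, 130 mm over the bench. Vanes stand to 39 mm, the hub nut to 54 mm above the origin. At the start dead centre lies 1.25 to 1.75 rad ahead (clockwise); how the wheel sits on its shaft is unknown, so its axes do not tell where
- knob_grip (a point): Middle of the grip of the upright black turning knob on the flywheel's upper face, 75 mm from the wheel's axis. The grip is a round upright, 28 mm across and 56 mm tall in all (28 mm wide from 17 mm below this point to 19 mm above it), and spins freely on its own axis, so that the hand need not turn with the wheel. This point is 68 mm above the flywheel's origin
- telltale (a joint): Steel tell-tale pin, 14 mm thick with a 22 mm round head, lying level in a dark 130 mm guide block across the top of the finned cylinder, beside the flywheel. Value in m: 0 = fully in (its head 1 mm from the block) all the while before dead centre; past dead centre it comes out 40 mm for each rad of the flywheel, at most 45 mm; it does not go back by itself
- brake (a joint): Steel brake lever beside the flywheel, swinging level about an upright pivot. Value in rad: 0 = fully off (outward, away from the wheel), about 0.33 = on, its rubber shoe touching the rim. It stays where it is left; moving it takes about 3 N at its handle
- brake_handle (a point): Near the middle of the upright round black handle at the free end of the brake lever, 24 mm across, 58 mm tall, 170 mm from the pivot; the handle does not spin on the lever. This point is 27 mm below the handle's upper end, and 52 mm higher than the flywheel's origin
- brake_pivot (a point): Point on the brake lever's upright pivot axis, level with the middle of the brake handle. Moving the handle counter-clockwise (from above) about it puts the brake on, clockwise takes it off
- oil: Bystander: grey plastic oil bottle, 72 mm across, 190 mm tall; origin at the centre of its foot
- spanner: Bystander: steel spanner lying on the bench, 190 mm long; origin at the middle of its underside
- tin: Bystander: metal can, 66 mm across, 100 mm tall; origin at the centre of its foot

How it is judged:
By the outcome, as a careful person would: the job done as asked, in the order asked, and still so for the second after the job is handed in, with the robot touching nothing.
It also fails if it takes over 69 s, if anything falls off the work surface, if the arm or the gripper's body presses on something with over 40 N, if the wrist force passes 120 N, or if a joint passes its speed limit or range.

## Working session

There is one attempt and no reset: what is moved stays moved. The work goes in short steps, Python scripts to look and compute and a shell command to move; the robot and the scene stay as the last step left them, time stands still between calls to the robot, and variables do not carry over. Pictures are saved under pics/ and viewed, about 8 in all and at most 12, crops included, and the job is handed in when it is done.

```bash
mkdir -p pics; ls; python3 - <<'E'
from plant import manip
import cv2
o=manip.get_obs(); print(o)
for n in("scene","top","wrist"):
    print(n,manip.camera_info(n)); cv2.imwrite(f"pics/{n}0.png",manip.get_image(n))
E
```

```text
pics
{'clock': 0.0, 'qpos': array([ 1.25900299e+00,  3.20289797e-01,  1.56568523e+00, -1.91499579e-05,
        1.25734955e+00, -1.99902055e-02]), 'dq': array([-9.50837881e-04, -2.12862385e-03, -2.26447782e-05,  2.00290485e-03,
        8.24675133e-04,  1.62894877e-03]), 'joint_efforts': array([ 2.49638451e-04, -4.15504181e+01, -2.34157205e+01, -4.52046243e-05,
        8.18262954e-03, -1.26867743e-06]), 'tool_pos': array([165.25885295, 550.20639579, 204.28107389]), 'tool_rot': array([[-9.57728407e-01,  2.87673485e-01, -5.13955018e-04],
       [ 2.87673944e-01,  9.57726979e-01, -1.65400195e-03],
       [ 1.64160828e-05, -1.73193612e-03, -9.99998500e-01]]), 'ft_force': array([-0.56895754, -0.2929429 ,  0.87166847]), 'torque': array([-0.02391183,  0.00851422,  0.00964564]), 'width': 85.17473275186967}
scene {'fovy': 52.494052784229446, 'cx': 286.6775816393479, 'cy': 215.8295095783776, 'origin': array([1523.2841206 , -177.192859  , 1033.41326379]), 'attitude': array([[ 0.19201219,  0.67343243, -0.7138768 ],
       [ 0.98127151, -0.12031899,  0.15043125],
       [ 0.01541235, -0.7293916 , -0.68392277]])}
top {'fovy': 48.89076801526802, 'cx': 286.30544254214146, 'cy': 203.5370626391338, 'origin': array([ 435.91528522,   57.03061298, 1412.52349896]), 'attitude': array([[-0.00206197, -0.99518835,  0.09795862],
       [-0.99999448,  0.00179684, -0.00279469],
       [ 0.00260523, -0.09796385, -0.99518656]])}
wrist {'fovy': 62.16784437573173, 'cx': 285.00734900899386, 'cy': 212.16446540328764, 'tool_from_camera': array([[ 8.11725269e-04, -9.61425542e-01, -2.75064115e-01,
         6.91780315e+01],
       [ 9.99999208e-01,  1.04500212e-03, -7.01535012e-04,
         1.35048422e+00],
       [ 9.61916264e-04, -2.75063328e-01,  9.61425629e-01,
        -1.70130833e+02],
       [ 0.00000000e+00,  0.00000000e+00,  0.00000000e+00,
         1.00000000e+00]])}
```

View pics/scene0.png

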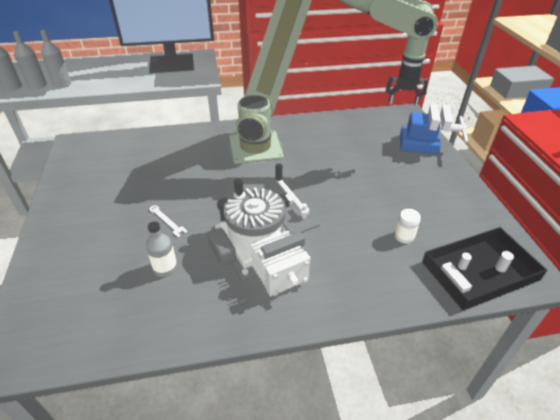

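View pics/top0.png

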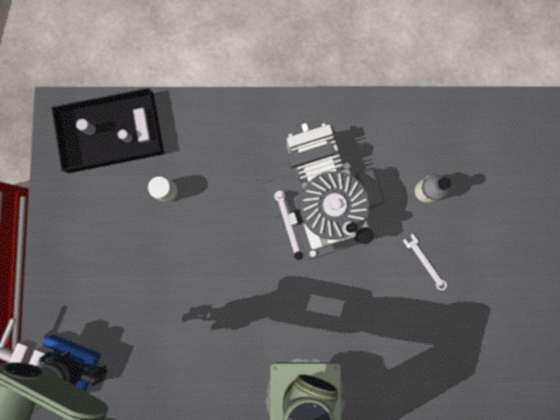

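```bash
python3 - <<'E'
import cv2,numpy as np
a=cv2.imread("pics/top0.png")[110:270,250:410]; b=cv2.imread("pics/scene0.png")[165:295,200:330]
cv2.imwrite("pics/c1.png",np.hstack([cv2.resize(a,(400,400),interpolation=2),cv2.resize(b,(400,400),interpolation=2)]))
E
```

```text
(no output)
```

View pics/c1.png

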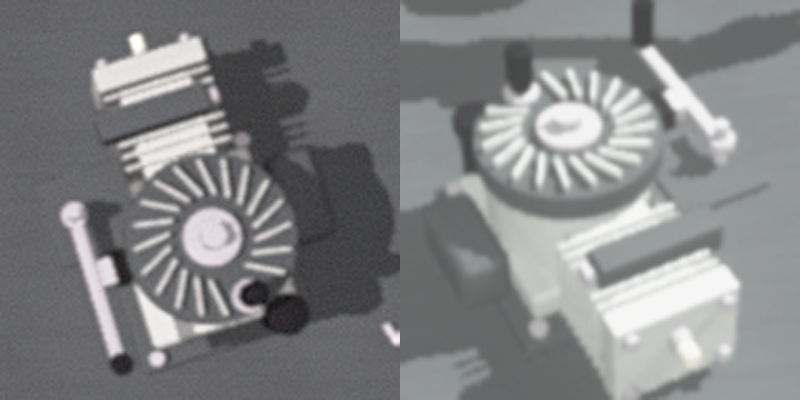

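```bash
cat >h.py <<'E'
from plant import manip
import numpy as np, cv2
def cam(n,o=None):
    c=manip.camera_info(n); f=210/np.tan(np.radians(c["fovy"]/2))
    if n=="wrist":
        T=c["tool_from_camera"]; R=o["tool_rot"]@T[:3,:3]; p=o["tool_pos"]+o["tool_rot"]@T[:3,3]
    else: R,p=c["attitude"],c["origin"]
    return f,c["cx"],c["cy"],np.array(R),np.array(p)
def at(n,u,v,z,o=None):
    f,cx,cy,R,p=cam(n,o); d=R@np.array([(u-cx)/f,(v-cy)/f,1]); return p+d*(z-p[2])/d[2]
def proj(n,P,o=None):
    f,cx,cy,R,p=cam(n,o); q=R.T@(np.array(P)-p); return np.array([cx+f*q[0]/q[2],cy+f*q[1]/q[2]])
E
python3 - <<'E'
from h import *
np.set_printoptions(precision=1,suppress=True)
for k,u,v,z in(("hub",334.8,204.4,184),("knob",352.4,226.8,217),("handle",298.4,255.6,209),("pivot",279.2,195.6,165)):
    P=at("top",u,v,z); print(k,P,proj("scene",P))
print(at("scene",238.3,179.6,217),at("scene",279,165,209),at("scene",200+169/3.077,165+125/3.077,184))
E
```

```text
hub [554.3 -76.  184. ] [253.7 200.9]
knob [ 492.8 -117.3  217. ] [237.1 181.3]
handle [418.9  22.6 209. ] [277.8 164.5]
pivot [580.4  72.8 165. ] [303.3 205.5]
[ 485.2 -112.8  217. ] [422.   25.9 209. ] [576.2 -75.2 184. ]
```

```bash
cat >>h.py <<'E'
def row(x,y,z,yaw=None):
    "row shift/turn for a world TCP target, tool down, yaw = world angle of tool x"
    o=manip.get_obs(); R=o["tool_rot"]; s=R.T@(np.array([x,y,z])-o["tool_pos"])/1000
    c=np.arctan2(R[1,0],R[0,0]); yaw=c if yaw is None else yaw
    X=np.array([np.cos(yaw),np.sin(yaw),0]); Z=np.array([0,0,-1.]); T=np.c_[X,np.cross(Z,X),Z]
    print("row",np.round(s,4),np.round(cv2.Rodrigues(R.T@T)[0].ravel(),3))
def st():
    o=manip.get_obs(); R=o["tool_rot"]
    print("t %.2f pos %s yaw %.3f F %s w %.1f q6 %.2f"%(o["clock"],o["tool_pos"].round(1),np.arctan2(R[1,0],R[0,0]),o["ft_force"].round(1),o["width"],o["qpos"][5]))
E
python3 -c "
from h import *
row(420,24,290,.3)"
```

```text
row [-0.3953 -0.4309 -0.0849] [-1.00e-03  2.00e-03  2.55e+00]
```

```bash
python3 -m jog '[[0,0,-0.045,0,0,0,0],[0,0,-0.085,0,0,0,0],[-0.395,-0.431,-0.085,0,0,2.55,0],[-0.395,-0.431,-0.085,0,0,2.55,0],[-0.395,-0.431,-0.085,0,0,2.55,0],[-0.395,-0.431,-0.085,0,0,2.55,0],[-0.395,-0.431,-0.085,0,0,2.55,0],[-0.395,-0.431,-0.085,0,0,2.55,0],[-0.395,-0.431,-0.085,0,0,2.55,0],[-0.395,-0.431,-0.085,0,0,2.55,0],[-0.395,-0.431,-0.085,0,0,2.55,0],[-0.395,-0.431,-0.085,0,0,2.55,0],[-0.395,-0.431,-0.085,0,0,2.55,0],[-0.395,-0.431,-0.085,0,0,2.55,0],[-0.395,-0.431,-0.085,0,0,2.55,0],[-0.395,-0.431,-0.085,0,0,2.55,0],[-0.395,-0.431,-0.085,0,0,2.55,0],[-0.395,-0.431,-0.085,0,0,2.55,0],[-0.395,-0.431,-0.085,0,0,2.55,0],[-0.395,-0.431,-0.085,0,0,2.55,0]]'; python3 - <<'E'
from h import *
o=manip.get_obs(); cv2.imwrite("pics/w1.png",manip.get_image("wrist")); st()
np.save("w1.npy",[o["tool_pos"],*o["tool_rot"]])
for P in([420,24,209],[493,-116,217],[580.4,72.8,165],[556,-76,184]): print(proj("wrist",P,o))
E
```

```text
clock: 2.15
tool_pos: [419.5, 24.3, 289.9]
tool_rot: [[0.955, 0.296, -0.001], [0.296, -0.955, 0.0], [-0.0, -0.0, -1.0]]
ft_force: [-0.7, -0.3, -0.8]
width: 85.8
t 2.20 pos [419.6  24.3 289.9] yaw 0.303 F [ 0.2 -1.3 -1. ] w 85.4 q6 1.30
[286.28964636 210.42231997]
[506.95425211 174.83110817]
[287.50807537 -24.59091837]
[470.16943074  70.52339512]
```

View pics/w1.png

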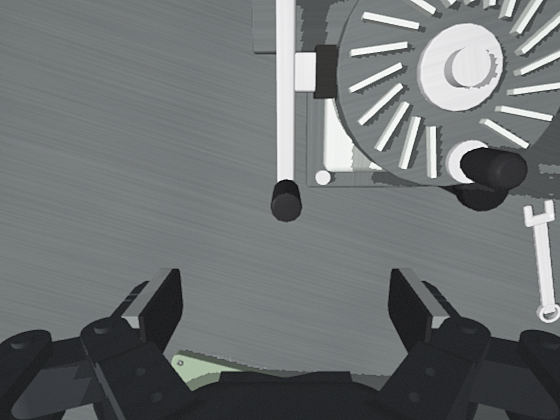

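```bash
python3 - <<'E'
from h import *
o=manip.get_obs(); np.set_printoptions(precision=1,suppress=True)
for u,v,z in((287,205.5,209),(510,168,217),(473,66,184)): print(at("wrist",u,v,z,o))
P=at("wrist",287,205.5,209,o); row(P[0],P[1],172)
E
```

```text
[423.9  24.6 209. ]
[ 498.4 -115.6  217. ]
[559.8 -76.3 184. ]
row [0.  0.  0.1] [-0.  0. -0.]
```

```bash
sed -i 's/np.round(s,4),/[round(float(v),4) for v in s],/' h.py; python3 -m jog '[[0.004,0.001,0.04,0,0,0,0],[0.004,0.001,0.08,0,0,0,0],[0.004,0.001,0.118,0,0,0,0],[0.004,0.001,0.118,0,0,0,0.3],[0.004,0.001,0.118,0,0,0,0.6],[0.004,0.001,0.118,0,0,0,1],[0.004,0.001,0.118,0,0,0,1],[0.004,0.001,0.118,0,0,0,1],[0.004,0.001,0.118,0,0,0,1],[0.004,0.001,0.118,0,0,0,1]]' 40; python3 - <<'E'
from h import *
st()
p=manip.get_obs()["tool_pos"]; c=np.array([p[0]+162.4,p[1]+50.3]); r=p[:2]-c
for a in(.08,.16,.24,.32,.35):
    R=np.array([[np.cos(a),np.sin(a)],[-np.sin(a),np.cos(a)]]); q=c+R@r; print(a); row(q[0],q[1],p[2],.303-a)
E
```

```text
clock: 3.2
tool_pos: [425.2, 24.7, 174.1]
tool_rot: [[0.955, 0.296, 0.004], [0.296, -0.955, 0.0], [0.004, 0.001, -1.0]]
ft_force: [-0.2, 0.5, 5.4]
width: 21.4
t 3.20 pos [425.2  24.7 174.1] yaw 0.300 F [-0.2  0.5  5.4] w 21.4 q6 1.30
0.08
row [0.0005, -0.0136, -0.0] [ 0.001 -0.004  0.077]
0.16
row [0.0022, -0.0271, -0.0] [ 0.001 -0.004  0.157]
0.24
row [0.0049, -0.0404, -0.0] [ 0.    -0.004  0.237]
0.32
row [0.0086, -0.0535, -0.0] [ 0.    -0.004  0.317]
0.35
row [0.0103, -0.0583, -0.0] [ 0.    -0.004  0.347]
```

```bash
python3 -m jog '[[0.0002,-0.007,0,0,0,0.04,1],[0.0005,-0.0136,0,0,0,0.08,1],[0.001,-0.02,0,0,0,0.12,1],[0.002,-0.027,0,0,0,0.16,1],[0.0035,-0.034,0,0,0,0.2,1],[0.005,-0.0404,0,0,0,0.24,1],[0.0065,-0.047,0,0,0,0.28,1],[0.0085,-0.0535,0,0,0,0.32,1],[0.0085,-0.0535,0,0,0,0.32,1]]'; python3 - <<'E'
from h import *
st()
manip.get_image("top");st()
E
```

```text
clock: 4.1
tool_pos: [417.6, 78.3, 174.1]
tool_rot: [[1.0, -0.02, 0.004], [-0.02, -1.0, -0.0], [0.004, 0.0, -1.0]]
ft_force: [-0.5, -0.5, 5.3]
width: 21.7
t 4.10 pos [417.6  78.3 174.1] yaw -0.020 F [-0.5 -0.5  5.3] w 21.7 q6 1.75
t 4.15 pos [417.6  78.3 174.1] yaw -0.019 F [-0.9 -1.2  5.7] w 21.7 q6 1.75
```

```bash
python3 -m jog '[[0,-0.002,0,0,0,0.01,1],[0,-0.004,0,0,0,0.02,1],[0,-0.004,0,0,0,0.02,1]]'; python3 -c "
from h import *
st()"
```

```text
clock: 4.45
tool_pos: [417.5, 78.3, 174.1]
tool_rot: [[0.999, -0.037, 0.004], [-0.037, -0.999, -0.009], [0.004, 0.009, -1.0]]
ft_force: [0.4, -14.6, 6.6]
width: 21.1
t 4.45 pos [417.5  78.3 174.1] yaw -0.037 F [  0.4 -14.6   6.6] w 21.1 q6 1.78
```

```bash
python3 -m jog '[[0,0.004,0,0,0,0,1],[0,0.004,0,0,0,0,0],[0,0.004,0,0,0,0,0],[0,0.004,0,0,0,0,0],[0,0.004,0,0,0,0,0],[0,0.004,-0.05,0,0,0,0],[0,0.004,-0.1,0,0,0,0],[0.015,0.044,-0.116,0,0,0.1,0],[0.035,0.09,-0.116,0,0,0.2,0],[0.057,0.138,-0.116,0,0,0.313,0],[0.086,0.185,-0.116,0,0,0.313,0],[0.086,0.195,-0.116,0,0,0.313,0],[0.086,0.195,-0.116,0,0,0.313,0],[0.086,0.195,-0.116,0,0,0.313,0]]'; python3 - <<'E'
from h import *
o=manip.get_obs(); cv2.imwrite("pics/w2.png",manip.get_image("wrist")); st()
print(o["tool_rot"].round(3))
for P in([423,28,209],[417.5,78,209],[497,-116,217],[558,-76,184]): print(proj("wrist",P,o))
E
```

```text
clock: 5.85
tool_pos: [494.1, -115.8, 287.7]
tool_rot: [[0.938, -0.346, -0.001], [-0.346, -0.938, 0.001], [-0.001, -0.001, -1.0]]
ft_force: [-0.2, 0.8, -0.9]
width: 85.4
t 5.90 pos [ 493.9 -115.3  287.9] yaw -0.353 F [0.2 0.2 0.4] w 85.3 q6 1.67
[[ 0.938 -0.346 -0.001]
 [-0.346 -0.938  0.001]
 [-0.001 -0.001 -1.   ]]
[153.90423453 345.34375098]
[103.7363689  367.93794859]
[285.38812138 210.1737907 ]
[209.63504245 144.70134073]
```

View pics/w2.png

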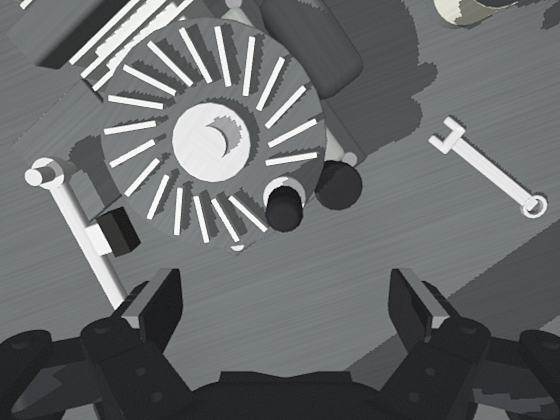

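```bash
python3 -m jog '[[0.002,-0.001,0.04,0,0,0,0],[0.002,-0.001,0.08,0,0,0,0],[0.002,-0.001,0.104,0,0,0,0],[0.002,-0.001,0.104,0,0,0,0.3],[0.002,-0.001,0.104,0,0,0,0.6],[0.002,-0.001,0.104,0,0,0,1],[0.002,-0.001,0.104,0,0,0,1],[0.002,-0.001,0.104,0,0,0,1],[0.002,-0.001,0.104,0,0,0,1]]' 40; python3 - <<'E'
from h import *
for i in range(3):
    st()
    for n in("top","scene"): cv2.imwrite(f"pics/ref_{n}{i}.png",manip.get_image(n))
a=cv2.imread("pics/ref_top1.png")[115:185,270:350]; b=cv2.imread("pics/ref_scene1.png")[225:295,235:315]
cv2.imwrite("pics/c2.png",np.hstack([cv2.resize(x,(400,350),interpolation=2) for x in(a,b)]))
E
```

```text
clock: 6.8
tool_pos: [497.6, -116.1, 186.2]
tool_rot: [[0.938, -0.346, 0.004], [-0.346, -0.938, -0.001], [0.004, -0.001, -1.0]]
ft_force: [-0.5, 0.3, 6.6]
width: 24.7
t 6.80 pos [ 497.6 -116.1  186.2] yaw -0.353 F [-0.5  0.3  6.6] w 24.7 q6 1.67
t 6.90 pos [ 497.6 -116.1  186.1] yaw -0.353 F [-0.9  0.6  5.7] w 24.7 q6 1.67
t 7.00 pos [ 497.6 -116.2  186.1] yaw -0.353 F [-0.3  0.4  6.1] w 24.6 q6 1.67
```

View pics/c2.png

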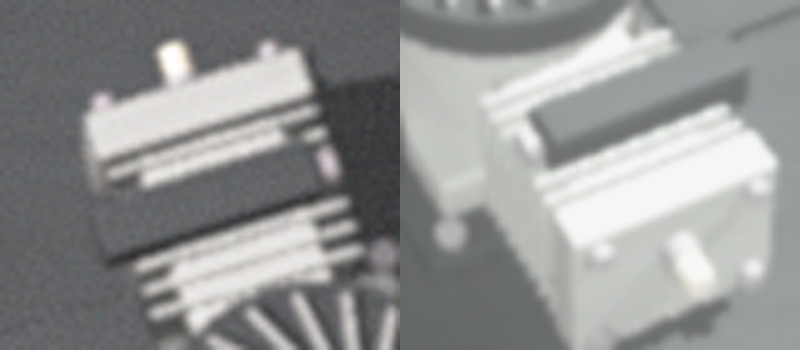

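```bash
cat >>h.py <<'E'
def arc(C,angs,r=None):
    o=manip.get_obs(); p=o["tool_pos"]; v=p[:2]-C; R=o["tool_rot"]; print("r",np.hypot(*v),"ang",np.arctan2(v[1],v[0]))
    for a in angs:
        q=v*(r/np.hypot(*v) if r else 1); q=np.array([np.cos(a)*q[0]+np.sin(a)*q[1],-np.sin(a)*q[0]+np.cos(a)*q[1]])
        s=R.T@np.array([*(C+q-p[:2]),0])/1000; print("%.2f: %.4f, %.4f"%(a,s[0],s[1]))
def ft(C):
    o=manip.get_obs(); v=o["tool_pos"][:2]-C; e=v/np.hypot(*v); f=o["ft_force"][:2]
    print("t %.2f r %.1f ang %.3f  Frad %.1f Ftan(resist) %.1f"%(o["clock"],np.hypot(*v),np.arctan2(v[1],v[0]),f@e,f@np.array([-e[1],e[0]])))
E
python3 -c "
from h import *
arc(np.array([559.8,-75.2]),np.arange(.1,1.3,.1))"
```

```text
r 74.47790730128118 ang -2.55990980861314
0.10: -0.0058, -0.0047
0.20: -0.0110, -0.0100
0.30: -0.0157, -0.0157
0.40: -0.0198, -0.0220
0.50: -0.0233, -0.0285
0.60: -0.0261, -0.0354
0.70: -0.0282, -0.0426
0.80: -0.0296, -0.0499
0.90: -0.0302, -0.0573
1.00: -0.0301, -0.0648
1.10: -0.0292, -0.0722
1.20: -0.0277, -0.0794
```

```bash
python3 -m jog '[[-0.003,-0.0023,0,0,0,0,1],[-0.0058,-0.0047,0,0,0,0,1],[-0.0085,-0.0073,0,0,0,0,1],[-0.011,-0.01,0,0,0,0,1],[-0.0134,-0.0128,0,0,0,0,1],[-0.0157,-0.0157,0,0,0,0,1]]' 50; python3 - <<'E'
from h import *
C=np.array([559.8,-75.2])
st();ft(C);manip.get_image("top");ft(C)
E
```

```text
clock: 7.7
tool_pos: [489.7, -98.7, 186.3]
tool_rot: [[0.938, -0.345, 0.007], [-0.345, -0.939, -0.007], [0.009, 0.004, -1.0]]
ft_force: [3.0, -8.5, 2.9]
width: 24.1
t 7.70 pos [489.7 -98.7 186.3] yaw -0.352 F [ 3.  -8.5  2.9] w 24.1 q6 1.71
t 7.70 r 73.9 ang -2.818  Frad -0.1 Ftan(resist) 9.1
t 7.75 r 74.0 ang -2.829  Frad 0.5 Ftan(resist) 7.1
```

```bash
python3 -m jog '[[-0.0021,-0.0031,0,0,0,0,1],[-0.0041,-0.0063,0,0,0,0,1],[-0.0059,-0.0095,0,0,0,0,1],[-0.0076,-0.0128,0,0,0,0,1],[-0.0091,-0.0162,0,0,0,0,1],[-0.0104,-0.0197,0,0,0,0,1]]' ; python3 - <<'E'
from h import *
C=np.array([559.8,-75.2])
st();ft(C)
for i in range(4):manip.get_image("top");ft(C)
E
```

```text
clock: 8.35
tool_pos: [486.3, -77.4, 186.3]
tool_rot: [[0.939, -0.345, 0.006], [-0.345, -0.939, -0.008], [0.008, 0.006, -1.0]]
ft_force: [1.5, -11.1, 4.9]
width: 24.3
t 8.35 pos [486.3 -77.4 186.3] yaw -0.352 F [  1.5 -11.1   4.9] w 24.3 q6 1.75
t 8.35 r 73.5 ang -3.111  Frad -1.2 Ftan(resist) 11.2
t 8.40 r 73.5 ang -3.122  Frad -0.7 Ftan(resist) 9.3
t 8.45 r 73.5 ang -3.122  Frad -0.5 Ftan(resist) 8.1
t 8.50 r 73.5 ang -3.122  Frad -0.3 Ftan(resist) 8.1
t 8.55 r 73.5 ang -3.122  Frad -1.1 Ftan(resist) 7.0
```

```bash
python3 -m jog '[[-0.0012,-0.0036,0,0,0,0,1],[-0.0021,-0.0072,0,0,0,0,1],[-0.0029,-0.0108,0,0,0,0,1],[-0.0035,-0.0145,0,0,0,0,1],[-0.0039,-0.0182,0,0,0,0,1],[-0.0041,-0.0219,0,0,0,0,1]]' |tail -2; python3 - <<'E'
from h import *
C=np.array([559.8,-75.2])
st();ft(C)
for i in range(5):manip.get_image("top");ft(C)
print("from here"); arc(C,np.arange(.05,.6,.05),74.5)
E
```

```text
ft_force: [-1.1, -11.5, 6.4]
width: 24.4
t 9.15 pos [489.3 -55.6 186.2] yaw -0.352 F [ -1.1 -11.5   6.4] w 24.4 q6 1.80
t 9.15 r 73.2 ang 2.870  Frad -2.1 Ftan(resist) 11.4
t 9.20 r 73.2 ang 2.859  Frad -1.5 Ftan(resist) 9.6
t 9.25 r 73.2 ang 2.859  Frad -2.3 Ftan(resist) 7.7
t 9.30 r 73.2 ang 2.859  Frad -2.2 Ftan(resist) 8.6
t 9.35 r 73.2 ang 2.859  Frad -2.0 Ftan(resist) 8.7
t 9.40 r 73.2 ang 2.860  Frad -1.2 Ftan(resist) 8.4
from here
r 73.21085433976145 ang 2.85960913356083
0.05: -0.0015, -0.0036
0.10: -0.0014, -0.0074
0.15: -0.0012, -0.0111
0.20: -0.0008, -0.0148
0.25: -0.0003, -0.0185
0.30: 0.0005, -0.0221
0.35: 0.0014, -0.0257
0.40: 0.0025, -0.0293
0.45: 0.0038, -0.0328
0.50: 0.0053, -0.0362
0.55: 0.0069, -0.0395
```

```bash
python3 -m jog '[[0.0003,-0.0037,0,0,0,0,1],[0.0006,-0.0075,0,0,0,0,1],[0.0012,-0.0112,0,0,0,0,1],[0.002,-0.0149,0,0,0,0,1],[0.0027,-0.0185,0,0,0,0,1],[0.0035,-0.0221,0,0,0,0,1]]' |tail -2; python3 - <<'E'
from h import *
C=np.array([559.8,-75.2])
st();ft(C)
for i in range(5):manip.get_image("top");ft(C)
print("from here"); arc(np.array([559,-75.5]),np.arange(.05,.6,.05))
E
```

```text
ft_force: [-4.4, -8.4, 8.1]
width: 24.2
t 10.00 pos [498.7 -35.1 186.2] yaw -0.352 F [-4.4 -8.4  8.1] w 24.2 q6 1.84
t 10.00 r 73.1 ang 2.561  Frad -0.9 Ftan(resist) 9.5
t 10.05 r 73.1 ang 2.548  Frad -1.1 Ftan(resist) 6.8
t 10.10 r 73.1 ang 2.548  Frad -1.7 Ftan(resist) 7.0
t 10.15 r 73.1 ang 2.548  Frad -1.2 Ftan(resist) 6.1
t 10.20 r 73.1 ang 2.548  Frad -1.4 Ftan(resist) 6.8
t 10.25 r 73.0 ang 2.548  Frad -1.5 Ftan(resist) 7.4
from here
r 72.52839527566289 ang 2.5383038554187314
0.05: 0.0010, -0.0035
0.10: 0.0021, -0.0069
0.15: 0.0035, -0.0103
0.20: 0.0050, -0.0136
0.25: 0.0066, -0.0168
0.30: 0.0085, -0.0200
0.35: 0.0104, -0.0230
0.40: 0.0126, -0.0259
0.45: 0.0148, -0.0288
0.50: 0.0172, -0.0315
0.55: 0.0198, -0.0341
```

```bash
cat > obs.py <<'E'
from h import *
import sys
C=np.array([559,-75.5]); st();ft(C); n=sys.argv[1]
ims={c:[] for c in("top","scene")}
for i in range(3):
    for c in ims: ims[c].append(manip.get_image(c).astype(np.float32))
    ft(C)
for c in ims: cv2.imwrite(f"pics/{n}_{c}.png",np.mean(ims[c],0))
# pin shift: subpixel phase/ECC on head patch vs reference, brightness centroid of difference
for c,(u,v),w in(("top",(335.6,147),9),("scene",(261,253),9)):
    ref=np.mean([cv2.imread(f"pics/ref_{c}{k}.png").astype(np.float32) for k in range(3)],0); im=np.mean(ims[c],0)
    d=np.abs(im-ref).mean(2)[int(v)-w:int(v)+w+1,int(u)-w:int(u)+w+1]; print(c,"diff max %.1f mean %.2f"%(d.max(),d.mean()))
E
python3 -m jog '[[0.0010,-0.0035,0,0,0,0,1],[0.0021,-0.0069,0,0,0,0,1],[0.0035,-0.0103,0,0,0,0,1],[0.005,-0.0136,0,0,0,0,1],[0.005,-0.0136,0,0,0,0,1]]' |tail -2; python3 obs.py a
```

```text
ft_force: [-2.7, -4.5, 7.6]
width: 24.2
t 10.75 pos [509.  -22.7 186.2] yaw -0.353 F [-2.7 -4.5  7.6] w 24.2 q6 1.86
t 10.75 r 72.7 ang 2.330  Frad -1.4 Ftan(resist) 5.1
t 10.85 r 72.7 ang 2.330  Frad -2.1 Ftan(resist) 4.8
t 10.95 r 72.7 ang 2.330  Frad -3.1 Ftan(resist) 4.5
t 11.05 r 72.7 ang 2.329  Frad -2.7 Ftan(resist) 4.6
top diff max 6.4 mean 2.11
scene diff max 1.3 mean 0.49[ WARN:0@2.408] global loadsave.cpp:1063 imwrite_ Unsupported depth image for selected encoder is fallbacked to CV_8U.
```

```bash
python3 -m jog '[[0.0021,-0.003,0,0,0,0,1],[0.0043,-0.006,0,0,0,0,1],[0.0043,-0.006,0,0,0,0,1]]' |tail -2; python3 obs.py b 2>/dev/null; python3 -c "
from h import *
arc(np.array([559,-75.5]),np.arange(.05,.45,.05))"
```

```text
ft_force: [-2.7, -2.6, 7.9]
width: 23.8
t 11.35 pos [514.7 -17.7 186.2] yaw -0.353 F [-2.7 -2.6  7.9] w 23.8 q6 1.87
t 11.35 r 72.8 ang 2.225  Frad -0.4 Ftan(resist) 3.7
t 11.45 r 72.8 ang 2.225  Frad 0.4 Ftan(resist) 4.0
t 11.55 r 72.8 ang 2.225  Frad 0.1 Ftan(resist) 3.2
t 11.65 r 72.8 ang 2.225  Frad -1.2 Ftan(resist) 3.0
top diff max 6.9 mean 2.15
scene diff max 1.1 mean 0.34
r 72.78516662375625 ang 2.224844826248288
0.05: 0.0020, -0.0030
0.10: 0.0042, -0.0059
0.15: 0.0065, -0.0088
0.20: 0.0090, -0.0114
0.25: 0.0115, -0.0140
0.30: 0.0142, -0.0164
0.35: 0.0171, -0.0187
0.40: 0.0200, -0.0209
```

```bash
python3 -m jog '[[0.002,-0.003,0,0,0,0,1],[0.0042,-0.0059,0,0,0,0,1],[0.0042,-0.0059,0,0,0,0,1]]' |tail -2; python3 obs.py c 2>/dev/null
```

```text
ft_force: [-1.9, -1.2, 8.1]
width: 24.0
t 11.95 pos [521.  -13.3 186.2] yaw -0.353 F [-1.9 -1.2  8.1] w 24.0 q6 1.88
t 11.95 r 72.9 ang 2.119  Frad -0.0 Ftan(resist) 2.2
t 12.05 r 72.9 ang 2.119  Frad 0.4 Ftan(resist) 1.4
t 12.15 r 72.9 ang 2.119  Frad 0.2 Ftan(resist) 1.8
t 12.25 r 72.9 ang 2.119  Frad 0.7 Ftan(resist) 1.9
top diff max 56.7 mean 3.90
scene diff max 28.2 mean 1.43
```

```bash
python3 -m jog '[[0.0024,-0.0028,0,0,0,0,1],[0.0048,-0.0055,0,0,0,0,1],[0.0048,-0.0055,0,0,0,0,1]]' |tail -2; python3 obs.py d 2>/dev/null;  python3 -c "
from h import *
arc(np.array([559,-75.5]),np.arange(.05,.45,.05))"
```

```text
ft_force: [-0.5, -0.8, 6.4]
width: 24.1
t 12.55 pos [527.8  -9.4 186.2] yaw -0.353 F [-0.5 -0.8  6.4] w 24.1 q6 1.88
t 12.55 r 73.1 ang 2.012  Frad -0.5 Ftan(resist) 0.8
t 12.65 r 73.1 ang 2.012  Frad 0.3 Ftan(resist) 0.8
t 12.75 r 73.1 ang 2.012  Frad 1.2 Ftan(resist) 0.9
t 12.85 r 73.1 ang 2.012  Frad 0.3 Ftan(resist) 1.5
top diff max 122.1 mean 9.18
scene diff max 60.3 mean 4.05
r 73.06295987041761 ang 2.0120589325450835
0.05: 0.0026, -0.0025
0.10: 0.0054, -0.0049
0.15: 0.0082, -0.0072
0.20: 0.0112, -0.0093
0.25: 0.0143, -0.0113
0.30: 0.0175, -0.0131
0.35: 0.0207, -0.0148
0.40: 0.0240, -0.0163
```

```bash
cat > pin.py <<'E'
from h import *
import sys
d=np.array([.29,-.957,0]); d/=np.linalg.norm(d)
from scipy.ndimage import map_coordinates as mc
from scipy.optimize import minimize_scalar
def prof(im,u0,e,n):
    g=im.astype(np.float32).mean(2); t=np.arange(-6,22,.25); w=np.arange(-2,2.1,.5)
    U=u0[:,None,None]+e[:,None,None]*t[None,:,None]+n[:,None,None]*w[None,None,:]
    return t,mc(g,[U[1],U[0]],order=1).mean(1)
for c,u0 in(("top",np.array([335.6,147.])),("scene",np.array([261.,253.]))):
    P=at(c,*u0,175); e=proj(c,P+10*d)-proj(c,P); k=np.hypot(*e)/10; e/=np.hypot(*e); n=np.array([-e[1],e[0]])
    ref=np.mean([cv2.imread(f"pics/ref_{c}{i}.png").astype(np.float32) for i in range(3)],0); t,a=prof(ref,u0,e,n)
    print(c,"dir",e.round(2),"px/mm %.3f"%k); print(" ref",a[::4].round().astype(int))
    for s in sys.argv[1:]:
        _,b=prof(cv2.imread(f"pics/{s}_{c}.png"),u0,e,n); print(" ",s,b[::4].round().astype(int))
        lev=(b[-8:].mean()+a.max())/2
        f=lambda y:max([t[i]+(y[i]-lev)/(y[i]-y[i+1])*.25 for i in range(len(t)-1) if y[i]>=lev>y[i+1]])
        try: print("   shift mm %.1f"%((f(b)-f(a))/k))
        except Exception as x: print(x)
E
python3 pin.py b c d; python3 - <<'E'
import cv2,numpy as np
f=lambda n,u,v:cv2.resize(cv2.imread(f"pics/{n}.png")[v-25:v+25,u-25:u+25],(300,300),interpolation=2)
cv2.imwrite("pics/c3.png",np.vstack([np.hstack([f("b_top",336,147),f("d_top",336,147)]),np.hstack([f("b_scene",261,253),f("d_scene",261,253)])]))
E
```

```text
top dir [ 0.96 -0.29] px/mm 0.365
 ref [101  99  95 103 143 182 185 145  91  63  59  61  61  62  61  61  62  61
  62  62  61  62  62  62  62  62  65  72]
  b [102 100  96 105 145 185 188 147  92  64  61  62  63  63  62  62  63  62
  63  63  63  64  62  63  62  63  65  73]
   shift mm 0.1
  c [103 101  96 103 140 184 201 182 134  82  62  61  63  62  62  63  63  62
  62  63  62  63  63  63  63  63  66  73]
   shift mm 2.2
  d [102 101  97  97 114 147 183 203 195 158 103  67  61  63  62  62  62  63
  62  63  63  62  63  63  64  63  66  73]
   shift mm 6.2
scene dir [-0.94  0.35] px/mm 0.360
 ref [149 145 132 125 152 203 228 225 200 184 188 191 190 190 187 185 189 196
 201 201 199 198 199 199 199 199 194 182]
  b [148 144 132 125 152 202 228 224 200 183 188 190 190 189 186 185 188 196
 200 200 199 198 198 199 199 198 194 182]
   shift mm -0.0
  c [148 144 132 124 150 201 230 235 221 192 182 188 190 189 187 185 188 196
 200 200 199 198 198 199 199 198 194 182]
   shift mm 2.0
  d [148 144 131 123 143 180 214 235 241 234 206 180 183 188 186 185 188 195
 200 200 199 198 198 199 199 198 194 182]
   shift mm 6.1
```

View pics/c3.png

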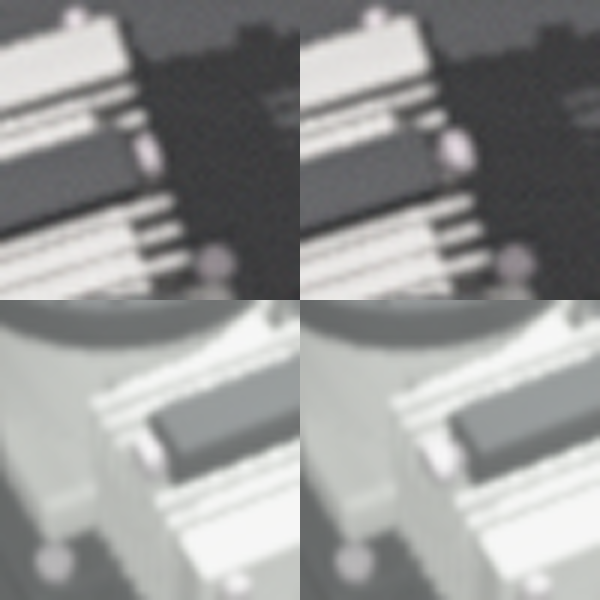

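```bash
python3 -m jog '[[0.0024,-0.0023,0,0,0,0,1],[0.0047,-0.0043,0,0,0,0,1],[0.0047,-0.0043,0,0,0,0,1]]' |tail -2; python3 obs.py e 2>/dev/null; python3 pin.py e |grep -E "shift"
```

```text
ft_force: [-1.6, 0.6, 6.8]
width: 23.9
t 13.15 pos [533.9  -6.7 186.2] yaw -0.353 F [-1.6  0.6  6.8] w 23.9 q6 1.89
t 13.15 r 73.2 ang 1.920  Frad 1.1 Ftan(resist) 1.3
t 13.25 r 73.2 ang 1.920  Frad 0.2 Ftan(resist) 0.3
t 13.35 r 73.2 ang 1.920  Frad 1.2 Ftan(resist) 0.1
t 13.45 r 73.2 ang 1.920  Frad 0.1 Ftan(resist) -0.2
top diff max 151.3 mean 13.07
scene diff max 66.6 mean 5.18
   shift mm 9.6
   shift mm 9.5
```

```bash
python3 -m jog '[[0,0,0,0,0,0,0.85],[0,0,0,0,0,0,0.7],[0,0,0,0,0,0,0.4],[0,0,0,0,0,0,0],[0,0,0,0,0,0,0],[0,0,0,0,0,0,0],[0,0,-0.03,0,0,0,0],[0,0,-0.07,0,0,0,0],[0,0,-0.11,0,0,0,0],[0,0,-0.11,0,0,0,0]]' |tail -2; python3 obs.py f 2>/dev/null; python3 pin.py f |grep -E "shift"; python3 -c "
from h import *
row(415,77,290,-.03)"
```

```text
ft_force: [0.2, 0.7, 0.1]
width: 85.4
t 14.45 pos [535.6  -7.1 300. ] yaw -0.353 F [0.2 0.7 0.1] w 85.4 q6 1.89
t 14.45 r 72.3 ang 1.901  Frad 0.6 Ftan(resist) -0.4
t 14.55 r 73.2 ang 1.933  Frad 0.7 Ftan(resist) -0.1
t 14.65 r 73.6 ang 1.946  Frad 0.9 Ftan(resist) -0.1
t 14.75 r 73.6 ang 1.946  Frad -0.6 Ftan(resist) 0.0
top diff max 148.3 mean 12.79
scene diff max 66.6 mean 5.06
   shift mm 9.6
   shift mm 9.5
row [-0.1389, -0.0383, 0.0029] [ 0.     0.003 -0.323]
```

```bash
python3 -m jog '[[-0.046,-0.0128,0,0,0,-0.11,0],[-0.092,-0.0255,0,0,0,-0.22,0],[-0.139,-0.038,0,0,0,-0.323,0],[-0.139,-0.038,0,0,0,-0.323,0],[-0.139,-0.038,0,0,0,-0.323,0]]' |tail -2; python3 - <<'E'
from h import *
manip.get_image("top");o=manip.get_obs(); cv2.imwrite("pics/w3.png",manip.get_image("wrist")); st()
for P in([416,78,209],[558,-76,184],[532.5,-7,217]): print(proj("wrist",P,o))
E
```

```text
ft_force: [0.3, -0.0, -0.9]
width: 85.6
t 15.35 pos [416.1  76.4 293.7] yaw -0.031 F [ 0.4 -0.  -0.1] w 85.3 q6 1.76
[284.35207886 208.87799708]
[494.2808636    1.48394744]
[411.00988373  33.85011237]
```

View pics/w3.png

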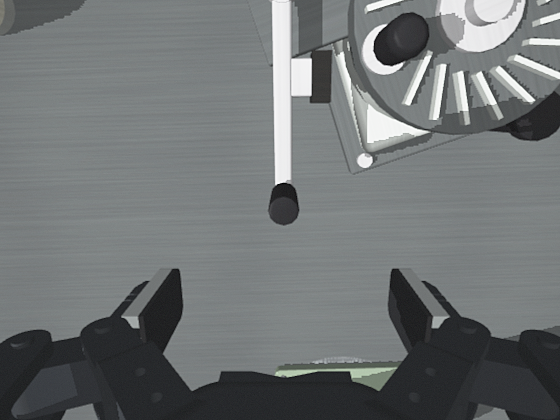

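```bash
python3 -m jog '[[0,-0.0015,0.045,0,0,0,0],[0,-0.0015,0.09,0,0,0,0],[0,-0.0015,0.121,0,0,0,0],[0,-0.0015,0.121,0,0,0,0.3],[0,-0.0015,0.121,0,0,0,0.6],[0,-0.0015,0.121,0,0,0,1],[0,-0.0015,0.121,0,0,0,1],[0,-0.0015,0.121,0,0,0,1],[0,-0.0015,0.121,0,0,0,1],[0,-0.0015,0.121,0,0,0,1]]' 40|tail -2; python3 - <<'E'
from h import *
st()
p=manip.get_obs()["tool_pos"]; c=np.array([425.2+162.4,24.7+50.3]); r=p[:2]-c; print(np.hypot(*r))
for a in(.08,.16,.24,.28,.32,.33,.34):
    R=np.array([[np.cos(a),-np.sin(a)],[np.sin(a),np.cos(a)]]); q=c+R@r; print(a,q); row(q[0],q[1],p[2],-.03+a)
E
```

```text
ft_force: [0.6, -2.1, 6.1]
width: 21.7
t 16.35 pos [416.9  78.2 174.8] yaw -0.030 F [ 0.6 -2.1  6.1] w 21.7 q6 1.76
170.69804023783846
0.08 [417.22094077  64.56941427]
row [0.0007, 0.0136, -0.0] [-0.    -0.004 -0.08 ]
0.16 [418.59942011  50.98698397]
row [0.0025, 0.0272, 0.0] [-0.    -0.004 -0.16 ]
0.24 [421.05892643  37.55815503]
row [0.0053, 0.0405, 0.0] [ 0.    -0.004 -0.24 ]
0.28 [422.68941598  30.92823787]
row [0.0072, 0.0471, 0.0] [ 0.    -0.004 -0.28 ]
0.32 [424.58372728  24.36882612]
row [0.0093, 0.0536, 0.0] [ 0.    -0.004 -0.32 ]
0.33 [425.09818132  22.7412221 ]
row [0.0098, 0.0552, 0.0] [ 0.    -0.004 -0.33 ]
0.34 [425.62888542  21.11884391]
row [0.0104, 0.0568, 0.0] [ 0.    -0.004 -0.34 ]
```

```bash
python3 -m jog '[[0.0003,0.0068,0,0,0,-0.04,1],[0.0007,0.0136,0,0,0,-0.08,1],[0.0015,0.0204,0,0,0,-0.12,1],[0.0025,0.0272,0,0,0,-0.16,1],[0.0038,0.0339,0,0,0,-0.2,1],[0.0053,0.0405,0,0,0,-0.24,1],[0.0072,0.0471,0,0,0,-0.28,1],[0.0082,0.0504,0,0,0,-0.3,1],[0.0093,0.0536,0,0,0,-0.32,1],[0.0093,0.0536,0,0,0,-0.32,1]]' |tail -2; python3 -c "
from h import *
st(); manip.get_image('top'); st()"
```

```text
ft_force: [-0.5, 1.2, 7.1]
width: 21.6
t 17.35 pos [424.5  24.8 174.8] yaw 0.290 F [-0.5  1.2  7.1] w 21.6 q6 1.31
t 17.40 pos [424.5  24.8 174.9] yaw 0.290 F [-0.9  1.6  6.6] w 21.7 q6 1.31
```

```bash
python3 -m jog '[[0.0003,0.001,0,0,0,-0.006,1],[0.0006,0.002,0,0,0,-0.012,1],[0.0006,0.002,0,0,0,-0.012,1]]' |tail -2; python3 -c "
from h import *
st()"
```

```text
ft_force: [-2.2, 2.9, 8.7]
width: 21.3
t 17.70 pos [424.8  23.8 174.8] yaw 0.301 F [-2.2  2.9  8.7] w 21.3 q6 1.30
```

```bash
python3 -m jog '[[0,0.001,0,0,0,-0.005,1],[0,0.002,0,0,0,-0.01,1],[0,0.002,0,0,0,-0.01,1]]' |tail -2; python3 -c "
from h import *
st()"
```

```text
ft_force: [-3.4, 8.7, 8.8]
width: 21.4
t 18.00 pos [424.8  23.6 174.8] yaw 0.310 F [-3.4  8.7  8.8] w 21.4 q6 1.28
```

```bash
python3 -m jog '[[0,0.001,0,0,0,-0.01,0.8],[0,0,0,0,0,-0.01,0.5],[0,0,0,0,0,-0.01,0],[0,0,0,0,0,-0.01,0],[0,0,0,0,0,-0.01,0],[0,0,0,0,0,-0.01,0],[0,0,-0.03,0,0,-0.01,0],[0,0,-0.07,0,0,-0.01,0],[0,0,-0.115,0,0,-0.01,0],[0,0,-0.115,0,0,-0.01,0],[0,0,-0.115,0,0,-0.01,0]]' |tail -2; python3 obs.py g 2>/dev/null; python3 pin.py g |grep -E "shift"; python3 - <<'E'
from h import *
cv2.imwrite("pics/w4.png",manip.get_image("wrist")); st()
E
```

```text
ft_force: [-0.3, 0.4, -0.1]
width: 85.6
t 19.10 pos [425.4  20.6 288.8] yaw 0.322 F [-0.3  0.4 -0.1] w 85.6 q6 1.27
t 19.10 r 164.6 ang 2.518  Frad 0.5 Ftan(resist) -0.2
t 19.20 r 165.6 ang 2.522  Frad 0.1 Ftan(resist) 0.6
t 19.30 r 165.6 ang 2.522  Frad 0.5 Ftan(resist) 0.4
t 19.40 r 165.4 ang 2.521  Frad 0.4 Ftan(resist) 0.2
top diff max 148.1 mean 12.72
scene diff max 66.6 mean 5.06
   shift mm 9.6
   shift mm 9.6
t 19.45 pos [424.6  20.7 287.2] yaw 0.322 F [0.4 0.1 0.4] w 85.4 q6 1.27
```

View pics/w4.png

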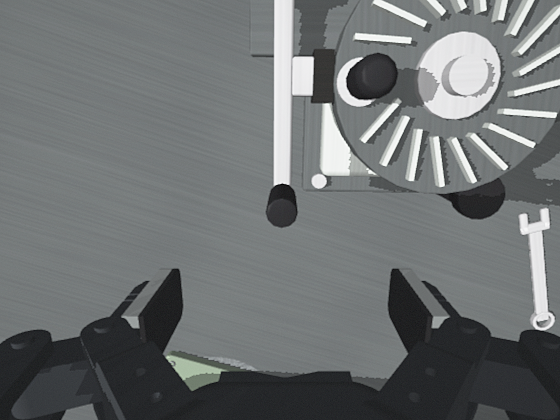

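View pics/g_top.png

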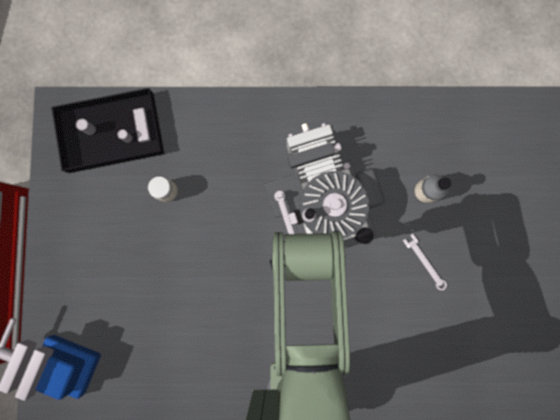

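```bash
python3 -c "
from h import *
print(at('wrist',282,212,209,manip.get_obs())); manip.close_job()"
```

```text
[423.51624059  23.30249039 209.        ]
the job is handed in; nothing more can be done
```

The engine is set up for its valve check and I've handed the job in at about 19.5 s of the 69 s allowed; no verdict came back.

- **Brake off:** I swung the lever outward until it met its stop, feeling about 15 N there.
- **Flywheel:** Holding the knob, I turned it clockwise about 1.8 rad. The knob's resistance peaked at about 11 N while turning and fell to about zero. I stopped roughly 0.24 rad past dead centre.
- **Tell-tale pin:** It stood out 9.5–9.6 mm in both the top and scene cameras. The reading was the same after I let go of the knob and again after the brake was back on.
- **Brake on:** I swung the lever back until it met firm contact at about 9 N, then let go. The last wrist picture shows the shoe against the rim, and the handle is within about 1.5 mm of where it started.
- **Surroundings:** The bottle, spanner and tin look unmoved in the final top picture. I compared these by eye rather than measuring them.

The gripper was open and clear above the handle at the end, and no check failed. The only mismatch was the knob circle: it came out at about 73–74 mm radius against the stated 75 mm, and I adjusted the path for it as I turned.

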